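# Snap the right knob onto the samovar lid

### The job

The samovar's lid has lost its knob and lies on the table: pick out the middle-sized of the three black knobs and press it straight down onto the stud of the lid until it clicks, then keep pressing until its foot is fully home on the lid's rubber seat. Finish while still holding the knob firmly pressed down - do not let go. Leave the lid lying about where it is, and the other two knobs, the teapot, the sugar dish and the cup where they stand.

Things in the scene. Friction and masses are not known exactly. Their poses are not given: they have to be found in the camera images.
- lid: Samovar lid, loose, about 420 g, round stainless, 172 mm across, lying level with a low dome, middle 40 mm high; origin at the centre of its underside on the table. Round, so its yaw does not matter
- lid_seat: The knob's place: centre of the top of the black rubber disc (27 mm across) in the middle of the lid, 43 mm above the table, z up along the stud. The steel stud stands on it: 10 mm thick, 19.5 mm high, its top 8 mm tapering to a tip 3.6 mm across
- stud_tip (a point): Tip of the stud, 19.5 mm above lid_seat. Four sprung brass balls stand 2.6 mm out of the stud's sides, centres 8 mm above the seat. They resist the right knob from about 9 mm before home with 5 to 10 N, give way about 6 mm before home (the click: the push falls to nothing and the knob is drawn down); then the foot meets the rigid seat. 8 to 20 N more keeps it firmly home
- knob_medium_center (a point): Middle-sized black knob, the one that fits: on its axis half-way up, 20 mm above its foot, z up. Round, 40 mm high, 35 g, loose, stands hollow foot down: foot 27 mm, waist 24 mm, straight head 32 mm across from 19 to 34 mm above the foot (grip there). Socket 22 mm deep, mouth 16.6 mm narrowing to a 12.4 mm snap lip. Fully home, this point is 20 mm above lid_seat
- knob_small_center (a point): Small black knob of the same pattern, too tight for the stud: half-way up, 15 mm above its foot. 22 mm across the head, 30 mm high, loose, standing on the table. Leave it
- knob_large_center (a point): Large black knob of the same pattern, too wide for the stud (no click): half-way up, 25 mm above its foot. 43 mm across the head, 50 mm high, loose, standing on the table. Leave it
- teapot_center (a point): White porcelain teapot with a blue band, loose, 128 mm across the body, 142 mm high: on its axis 70 mm above the table; spout reaches 115 mm along its +y, handle 104 mm along its -y. Leave it
- sugar_dish_center (a point): Glass sugar dish with sugar lumps, loose, 104 mm across, 52 mm high: on its axis, half-way up. Leave it
- cup_center (a point): White plastic tea cup, loose, 74 mm across the rim, 85 mm high: on its axis, half-way up. Leave it
Mind the look-alikes: they are no part of the job. Leave any orange look-alike of the part that bears knob_medium_center alone.

How it is judged:
By the outcome, as a careful person would: the job done as asked, in the order asked, and still so for the second after the job is handed in, while the arm keeps its last pose, push and grip.
It also fails if it takes over 56 s, if anything falls off the work surface, if the arm or the gripper's body presses on something with over 40 N, if the wrist force passes 120 N, or if a joint passes its speed limit or range.

### The arm

A 6-joint arm with a two-finger parallel gripper is mounted at the origin on the work surface. World frame = base frame: x ahead of the robot, y to its left, z up, the work surface at z = 0. Lengths are in m, angles in rad, forces in N, time in s.
With the tool pointing down it reaches from about 0.325 to 0.9 m from the base axis. Payload 6.1 kg.
Tool frame: the origin (TCP) lies at the very end of the fingers, on their centre line; the grasp point (between the pads) lies 19 mm behind it (bot.hold_point_z is the z of the grasp point in the tool frame, in m); z points along the fingers, y is the direction in which the jaws open and shut (so a half turn about z gives the same grasp; the last joint's range is limited). The gripper opens to 87 mm and grips with 3 to 60 N. Pads are 19 mm wide; open, the fingers measure 117 mm over their backs; the gripper's body (75 mm by 190 mm) begins 51 mm behind the grasp point.
Start: joints at [1.164, 0.22, 1.526, -0, 1.395, -0.126], TCP at [0.173, 0.601, 0.223] pointing down, gripper open.
Joint ranges: [-2.98, 2.98], [-0.91, 2.08], [0.09, 2.57], [-1.24, 4.39], [0.2, 2.65], [-2.68, 2.68]. Speed limits (rad/s): [2.57, 2.57, 3.01, 3.14, 3.14, 3.14].

### API

Orientations are given as a unit quaternion [w, x, y, z].
In Python, from plant import bot, viewer gives the robot as it stands.
- The arm moves only by the shell command python3 -m jog 'ROWS' [OPENING] [FORCE]. ROWS is JSON, a list of rows, each an object of numbers: "dx", "dy", "dz": the shift along the tool's x, y, z in m; "turn": the turn about the tool's z in units of 5 degrees (1.0 is 5 degrees). In form: [{"dx": .., "dy": .., "dz": .., "turn": ..}, ...]. A call has 1 to 20 rows; each row shifts and turns the pose as measured when the row begins, along the tool's axes as they then stand; what a row does not reach is not made up. A row lasts 1/8 s, in which the tool goes at most 62.5 mm and 10.7 degrees, less where a joint would pass 70% of its speed; a pose out of reach is approached as far as the arm can. A call is refused whole if a number of a shift passes 0.0625 or a number of a turn 1, either way. A call with a gripper value outside its range is refused whole. OPENING is the opening, from 0 (shut) to 1 (fully open), set as the call begins (- or left out, the last holds). The fingers move at their own pace and stop on an object; FORCE is the grip in N (left out, the last holds). Time passes only in rows, so rows that do not move let the fingers close. It gives the time, the measured TCP pose, the force and the opening at its end, in the units of the state.
- bot.get_obs(): the state, without advancing time (a new reading comes with each control period).
- viewer.get_image(name): name is "scene" or "top" or "wrist"; returns a dict with "pixels" (480x640x3 uint8, blue, green, red), "K" (3x3 intrinsics, pixels), "k1" (the pictures are not rectified: a ray, as slopes to the right and down, at radius r is drawn at 1 + k1 r^2 times it, then the intrinsics apply), "cam_to_world" (4x4, takes a point from camera to world coordinates); the wrist camera has in their place "T_tool_cam" (4x4, takes a point from camera to tool coordinates, whose origin is the TCP and whose axes are the flange's). Camera axes: x right, y down, z forward; pixel columns grow to the right and rows downward; lengths in m; the calibration is good to about 2 mm. A picture is of the moment at which its call begins: read the wrist's pose just before it. There is no depth.
- bot.sign_off(): hands the job in, once; it reports no verdict.
The state is a dict: "clock": time; "joints": joint angles; "qd": joint speeds; "tau": joint torques, N m; "position": TCP position; "eef_rot": TCP orientation; "ft_force": force on the tool from outside, world axes, zero at the start; "moment": the same for the moment, N m; "opening": finger opening in m.
Only numpy, scipy, OpenCV 4.12 (cv2) and the standard library are available. Lean on these libraries where they do the work, as an engineer would, in place of code of your own. Each camera call takes 0.05 s, during which the arm holds its last target. There are 200 camera calls.

## Working session

There is one attempt and no reset: what is moved stays moved. The work goes in short steps, Python scripts to look and compute and a shell command to move; the robot and the scene stay as the last step left them, time stands still between calls to the robot, and variables do not carry over. Pictures are saved under pics/ and viewed, about 8 in all and at most 12, crops included, and the job is handed in when it is done.

```bash
mkdir -p pics; ls; cat > h.py <<'E'
import numpy as np, cv2
from plant import bot, viewer
from scipy.spatial.transform import Rotation as R
def tool():
    o=bot.get_obs(); q=o["eef_rot"]; T=np.eye(4)
    T[:3,:3]=R.from_quat([q[1],q[2],q[3],q[0]]).as_matrix(); T[:3,3]=o["position"]; return T
def grab(name,fn):
    T=tool(); im=viewer.get_image(name); cv2.imwrite("pics/"+fn+".png",im["pixels"])
    C=T@np.array(im["T_tool_cam"]) if name=="wrist" else np.array(im["cam_to_world"])
    np.savez("pics/"+fn+".npz",K=im["K"],k1=im["k1"],C=C); return im["pixels"]
def world(fn,uv,z):
    d=np.load("pics/"+fn+".npz"); k=float(d["k1"])
    p=cv2.undistortPoints(np.array([[uv]],float),d["K"],np.array([k,0,0,0]))[0,0]
    r=d["C"][:3,:3]@[p[0],p[1],1]; o=d["C"][:3,3]; return o+r*(z-o[2])/r[2]
def pix(fn,P):
    d=np.load("pics/"+fn+".npz"); c=np.linalg.inv(d["C"])@np.append(P,1)
    return cv2.projectPoints(c[None,:3],np.zeros(3),np.zeros(3),d["K"],np.array([float(d["k1"]),0,0,0]))[0].ravel()
E
python3 - <<'E'
from h import *
grab("scene","s0");grab("top","t0");grab("wrist","w0")
o=bot.get_obs();print(o); print(tool())
for n in "s0","t0","w0": print(np.load(f"pics/{n}.npz")["C"])
E
```

```text
pics
{'clock': 0.15, 'joints': array([ 1.16395193e+00,  2.21055881e-01,  1.52739693e+00, -6.22283253e-06,
        1.39471672e+00, -1.26117273e-01]), 'qd': array([-0.00025638, -0.00237728, -0.00237647,  0.00025182,  0.00143399,
       -0.00265071]), 'tau': array([ 1.35551505e-03, -4.95194829e+01, -3.87879252e+01,  6.99678599e-02,
        5.32811217e-02, -2.85957412e-05]), 'position': array([0.17297248, 0.6000591 , 0.22165607]), 'eef_rot': array([-2.04671649e-04,  1.39902524e-01,  9.90164967e-01, -7.61417871e-04]), 'ft_force': array([-0.54128115, -0.74946139, -0.49141414]), 'moment': array([-0.00588975,  0.0145259 , -0.0333362 ]), 'opening': 0.08671829829543626}
[[-9.60854484e-01  2.77052845e-01 -6.18365956e-04  1.72972484e-01]
 [ 2.77053468e-01  9.60853408e-01 -1.45059044e-03  6.00059096e-01]
 [ 1.92268828e-04 -1.56512676e-03 -9.99998757e-01  2.21656071e-01]
 [ 0.00000000e+00  0.00000000e+00  0.00000000e+00  1.00000000e+00]]
[[ 0.58490718  0.42387407 -0.69153045  1.32623728]
 [ 0.81109419 -0.30237584  0.50069458 -0.60371512]
 [ 0.00312935 -0.85375619 -0.52066359  0.6113499 ]
 [ 0.          0.          0.          1.        ]]
[[ 0.02360685 -0.9889182   0.14657254  0.46179839]
 [-0.99943042 -0.01980833  0.02732153 -0.10863141]
 [-0.0241154  -0.14713403 -0.98882254  1.13360736]
 [ 0.          0.          0.          1.        ]]
[[ 0.27750666  0.92639493  0.25452404  0.10254525]
 [ 0.96072229 -0.26713433 -0.07517932  0.62102777]
 [-0.00165363  0.26538968 -0.96413981  0.38446844]
 [ 0.          0.          0.          1.        ]]
```

View pics/t0.png

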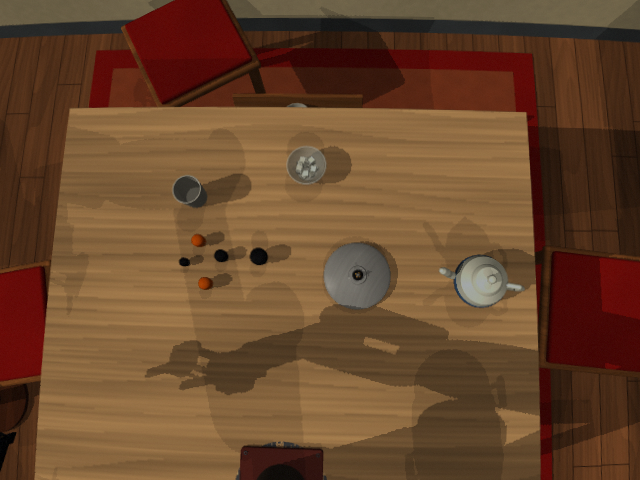

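View pics/s0.png

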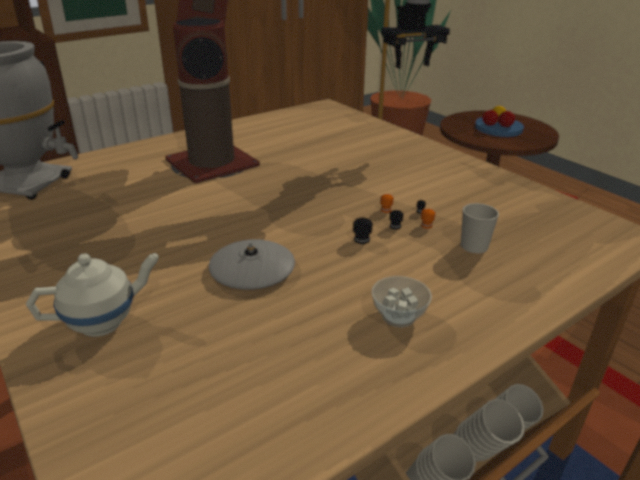

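The top view shows three black knobs: small (184,262), middle (221,256) and large (259,256). Two orange look-alikes stand at (198,240) and (205,284). The lid's stud is at (358,275). I choose (221,256), which the scene view agrees with: (362,228) is large, (396,217) middle and (421,206) small. Next I measure and take a close crop.

```bash
python3 - <<'E'
from h import *
for n,uv,z in [("small",(184,262),.02),("med",(221,256),.035),("large",(259,256),.045),("or1",(198,240),.03),("or2",(205,284),.03),("lid rim",(357,275),.01),("stud",(358,274),.0625),("cup",(187,189),.085)]:
    p=world("t0",uv,z); print(n,p.round(3), "reach",np.hypot(*p[:2]).round(3), "scene px",pix("s0",p).round(0))
a=cv2.imread("pics/t0.png")[220:310,160:280]; b=cv2.imread("pics/s0.png")[180:250,340:450]
a=cv2.resize(a,(533,400),interpolation=cv2.INTER_CUBIC)
b=cv2.resize(b,None,fx=2.4,fy=2.4,interpolation=2)
cv2.imwrite("pics/c0.png",np.hstack([a,cv2.copyMakeBorder(b,0,400-b.shape[0],0,0,0)]))
g=cv2.imread("pics/t0.png").max(2)[220:300,170:280]
n,l,s,c=cv2.connectedComponentsWithStats((g<35).astype(np.uint8)); print(np.c_[c+[170,220],s[:,2:]].round(1)[s[:,4]>20])
E
```

```text
small [0.559 0.271 0.02 ] reach 0.621 scene px [420. 204.]
med [0.575 0.17  0.035] reach 0.6 scene px [395. 212.]
large [0.576 0.071 0.045] reach 0.581 scene px [362. 221.]
or1 [0.616 0.234 0.03 ] reach 0.659 scene px [428. 214.]
or2 [0.503 0.209 0.03 ] reach 0.545 scene px [386. 198.]
lid rim [ 0.536 -0.178  0.01 ] reach 0.565 scene px [252. 264.]
stud [ 0.535 -0.177  0.062] reach 0.564 scene px [251. 241.]
cup [0.737 0.254 0.085] reach 0.78 scene px [480. 210.]
[[2.240e+02 2.596e+02 1.100e+02 8.000e+01 8.387e+03]
 [2.586e+02 2.562e+02 1.800e+01 1.700e+01 2.220e+02]
 [2.209e+02 2.556e+02 1.300e+01 1.200e+01 1.260e+02]
 [1.841e+02 2.617e+02 1.000e+01 8.000e+00 6.500e+01]]
```

View pics/c0.png

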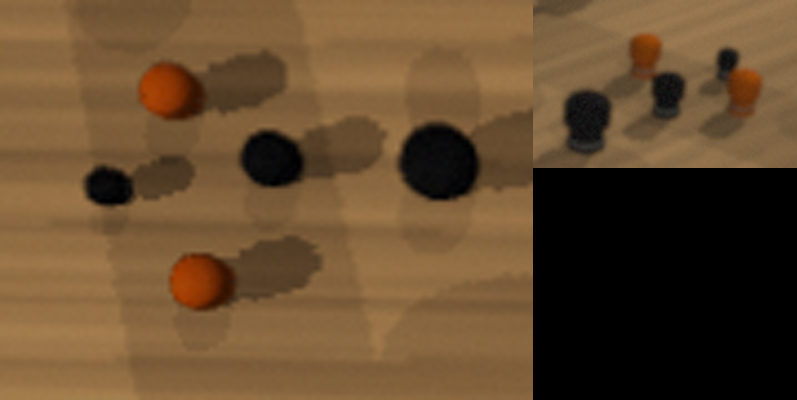

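The crop confirms the middle black knob at top-view pixel (221,256). The apparent widths of 18:13:10 px match 43:32:22 mm. Now I work out the rows to reach a point above it, with the jaws along about 14° so they clear the neighbours.

```bash
cat >> h.py <<'E'
def rows(target,n,yaw=None):
    "print n rows (mm) to world target; yaw = wanted tool-y angle in deg"
    T=tool(); a=np.degrees(np.arctan2(T[1,1],T[0,1])); d=(np.array(target)-T[:3,3])/n
    t=0 if yaw is None else (a-yaw)/n
    for k in range(n):
        q=np.radians(a-t*k); y=np.array([np.cos(q),np.sin(q)]); x=np.array([-y[1],y[0]])
        print("dx %.1f dy %.1f dz %.1f turn %.2f"%(1e3*d[:2]@x,1e3*d[:2]@y,-1e3*d[2],t/5))
E
python3 -c "
from h import *
rows((.575,.17,.15),13,14)"
```

```text
dx -38.9 dy -23.2 dz 5.5 turn 0.92
dx -40.6 dy -20.0 dz 5.5 turn 0.92
dx -42.1 dy -16.7 dz 5.5 turn 0.92
dx -43.3 dy -13.3 dz 5.5 turn 0.92
dx -44.2 dy -9.7 dz 5.5 turn 0.92
dx -44.9 dy -6.1 dz 5.5 turn 0.92
dx -45.2 dy -2.5 dz 5.5 turn 0.92
dx -45.3 dy 1.1 dz 5.5 turn 0.92
dx -45.0 dy 4.8 dz 5.5 turn 0.92
dx -44.5 dy 8.4 dz 5.5 turn 0.92
dx -43.7 dy 11.9 dz 5.5 turn 0.92
dx -42.6 dy 15.4 dz 5.5 turn 0.92
dx -41.2 dy 18.8 dz 5.5 turn 0.92
```

```bash
python3 -m jog '[{"dx":-0.039,"dy":-0.023,"dz":0.005,"turn":0.92},{"dx":-0.041,"dy":-0.020,"dz":0.005,"turn":0.92},{"dx":-0.042,"dy":-0.017,"dz":0.005,"turn":0.92},{"dx":-0.043,"dy":-0.013,"dz":0.005,"turn":0.92},{"dx":-0.044,"dy":-0.010,"dz":0.005,"turn":0.92},{"dx":-0.045,"dy":-0.006,"dz":0.005,"turn":0.92},{"dx":-0.045,"dy":-0.002,"dz":0.005,"turn":0.92},{"dx":-0.045,"dy":0.001,"dz":0.005,"turn":0.92},{"dx":-0.045,"dy":0.005,"dz":0.005,"turn":0.92},{"dx":-0.044,"dy":0.008,"dz":0.005,"turn":0.92},{"dx":-0.044,"dy":0.012,"dz":0.005,"turn":0.92},{"dx":-0.043,"dy":0.015,"dz":0.005,"turn":0.92},{"dx":-0.041,"dy":0.019,"dz":0.005,"turn":0.92},{}]' 0.8
python3 -c "
from h import *
rows((.575,.17,.15),2,14)"
```

```text
dx -252.7 dy -150.9 dz 35.8 turn 5.99
dx -294.3 dy -4.6 dz 35.8 turn 5.99invalid input
```

```bash
python3 -m jog '[{"dx":-0.039,"dy":-0.023,"dz":0.005,"turn":0.92},{"dx":-0.041,"dy":-0.020,"dz":0.005,"turn":0.92},{"dx":-0.042,"dy":-0.017,"dz":0.005,"turn":0.92},{"dx":-0.043,"dy":-0.013,"dz":0.005,"turn":0.92},{"dx":-0.044,"dy":-0.010,"dz":0.005,"turn":0.92},{"dx":-0.045,"dy":-0.006,"dz":0.005,"turn":0.92},{"dx":-0.045,"dy":-0.002,"dz":0.005,"turn":0.92},{"dx":-0.045,"dy":0.001,"dz":0.005,"turn":0.92},{"dx":-0.045,"dy":0.005,"dz":0.005,"turn":0.92},{"dx":-0.044,"dy":0.008,"dz":0.005,"turn":0.92},{"dx":-0.044,"dy":0.012,"dz":0.005,"turn":0.92},{"dx":-0.043,"dy":0.015,"dz":0.005,"turn":0.92},{"dx":-0.041,"dy":0.019,"dz":0.005,"turn":0.92},{"dx":0,"dy":0,"dz":0,"turn":0}]' 0.8
python3 -c "
from h import *
rows((.575,.17,.15),2,14)"
```

```text
clock: 1.9
position: [0.5785, 0.1505, 0.1507]
eef_rot: [-0.001, 0.628, 0.779, -0.002]
ft_force: [-2.0, -0.2, -0.7]
opening: 0.0697
dx 9.9 dy 0.4 dz 0.4 turn -0.18
dx 9.9 dy 0.5 dz 0.4 turn -0.18
```

```bash
python3 -m jog '[{"dx":0.010,"dy":0,"dz":0,"turn":-0.2},{"dx":0.010,"dy":0,"dz":0,"turn":-0.1},{"dx":0,"dy":0,"dz":0,"turn":0}]'
python3 -c "
from h import *
grab('wrist','w1'); print(tool()); print(pix('w1',(.575,.17,.04)))"
```

```text
clock: 2.28
position: [0.5718, 0.1736, 0.1503]
eef_rot: [-0.002, 0.615, 0.788, -0.003]
ft_force: [-0.8, -1.0, 0.4]
opening: 0.0698
[[-2.42420826e-01  9.70152213e-01 -6.06841869e-03  5.71888617e-01]
 [ 9.70171038e-01  2.42412517e-01 -2.08035499e-03  1.73318157e-01]
 [-5.47200344e-04 -6.39172543e-03 -9.99979423e-01  1.50348093e-01]
 [ 0.00000000e+00  0.00000000e+00  0.00000000e+00  1.00000000e+00]]
[319.66068192 241.78877328]
```

View pics/w1.png

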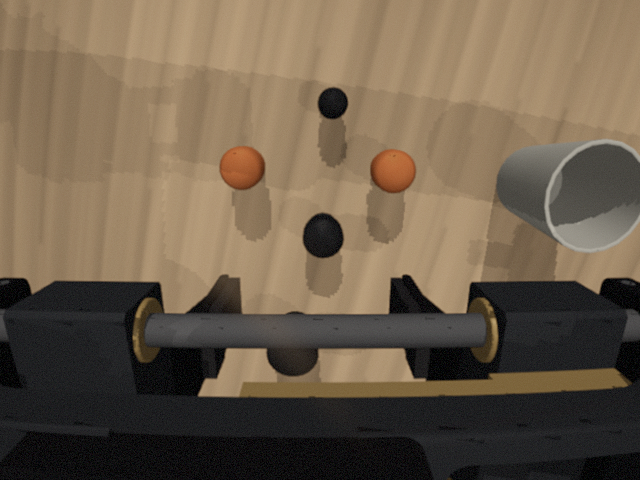

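The wrist view shows the middle knob at about (323,236), between the orange ones at (242,167) and (393,171). The large knob is below at (293,345). I segment it to refine the position.

```bash
python3 -c "
from h import *
g=cv2.imread('pics/w1.png').max(2)[200:275,290:360]
n,l,s,c=cv2.connectedComponentsWithStats((g<50).astype(np.uint8)); i=1+s[1:,4].argmax(); print(s[i],c[i]+[290,200])
uv=s[i,:2]+s[i,2:4]/2+[290,200]; print(uv)
for z in (.026,.03): print(world('w1',uv,z))
p=world('w1',uv,.028)
T=tool();print('width mm',1e3*np.linalg.norm(world('w1',(s[i,0]+290,uv[1]),.028)-world('w1',(s[i,0]+s[i,2]+290,uv[1]),.028)))
p[2]=.008; rows(p,4,14)"
```

```text
[  14   14   39   44 1334] [322.71589205 235.6904048 ]
[323.5 236. ]
[0.57781492 0.17149215 0.026     ]
[0.57749251 0.1725203  0.03      ]
width mm 30.600112338308566
dx -0.7 dy 1.3 dz 35.6 turn 0.00
dx -0.7 dy 1.3 dz 35.6 turn 0.00
dx -0.7 dy 1.3 dz 35.6 turn 0.00
dx -0.7 dy 1.3 dz 35.6 turn 0.00
```

```bash
python3 -m jog '[{"dx":-0.001,"dy":0.002,"dz":0.025,"turn":0},{"dx":-0.001,"dy":0.002,"dz":0.025,"turn":0},{"dx":-0.001,"dy":0.001,"dz":0.025,"turn":0},{"dx":0,"dy":0,"dz":0.015,"turn":0},{"dx":0,"dy":0,"dz":0,"turn":0}]'
python3 -c "
from h import *
rows((.5776,.172,.008),1)"
```

```text
clock: 2.95
position: [0.5771, 0.1747, 0.0603]
eef_rot: [-0.0, 0.613, 0.79, -0.001]
ft_force: [-0.5, -0.1, -0.5]
opening: 0.0699
dx -2.8 dy -0.2 dz 52.3 turn 0.00
```

```bash
python3 -m jog '[{"dx":-0.001,"dy":0,"dz":0.015,"turn":0},{"dx":-0.001,"dy":0,"dz":0.015,"turn":0},{"dx":-0.001,"dy":0,"dz":0.012,"turn":0},{"dx":0,"dy":0,"dz":0.008,"turn":0},{"dx":0,"dy":0,"dz":0,"turn":0}]'
python3 -c "
from h import *
rows((.5776,.172,.008),1)"
```

```text
clock: 3.58
position: [0.5792, 0.1718, 0.0088]
eef_rot: [0.001, 0.613, 0.79, -0.0]
ft_force: [1.2, -0.4, -0.4]
opening: 0.0698
dx 0.6 dy -1.5 dz 0.8 turn 0.00
```

```bash
python3 -m jog '[{"dx":0,"dy":-0.001,"dz":0.001,"turn":0},{"dx":0,"dy":0,"dz":0,"turn":0},{"dx":0,"dy":0,"dz":0,"turn":0},{"dx":0,"dy":0,"dz":0,"turn":0},{"dx":0,"dy":0,"dz":0,"turn":0},{"dx":0,"dy":0,"dz":0,"turn":0}]' 0 50
python3 -c "
from h import *
print(tool()[:3,3])"
```

```text
clock: 4.32
position: [0.5794, 0.1718, 0.0093]
eef_rot: [0.002, 0.613, 0.79, 0.001]
ft_force: [-0.1, 0.4, -0.3]
opening: 0.0303
[0.57938107 0.17184557 0.00933114]
```

```bash
python3 -m jog '[{"dx":0,"dy":0,"dz":-0.02,"turn":0},{"dx":0,"dy":0,"dz":-0.04,"turn":0},{"dx":0,"dy":0,"dz":-0.04,"turn":0},{"dx":0,"dy":0,"dz":-0.03,"turn":0},{"dx":0,"dy":0,"dz":0,"turn":0}]'
python3 -c "
from h import *
rows((.535,-.177,.15),9)"
```

```text
clock: 4.95
position: [0.5797, 0.1721, 0.1487]
eef_rot: [0.003, 0.613, 0.79, 0.002]
ft_force: [0.0, 0.5, -1.5]
opening: 0.0303
dx -36.3 dy -14.5 dz -0.1 turn 0.00
dx -36.3 dy -14.5 dz -0.1 turn 0.00
dx -36.3 dy -14.5 dz -0.1 turn 0.00
dx -36.3 dy -14.5 dz -0.1 turn 0.00
dx -36.3 dy -14.5 dz -0.1 turn 0.00
dx -36.3 dy -14.5 dz -0.1 turn 0.00
dx -36.3 dy -14.5 dz -0.1 turn 0.00
dx -36.3 dy -14.5 dz -0.1 turn 0.00
dx -36.3 dy -14.5 dz -0.1 turn 0.00
```

```bash
python3 -m jog '[{"dx":-0.036,"dy":-0.0145,"dz":0,"turn":0},{"dx":-0.036,"dy":-0.0145,"dz":0,"turn":0},{"dx":-0.036,"dy":-0.0145,"dz":0,"turn":0},{"dx":-0.036,"dy":-0.0145,"dz":0,"turn":0},{"dx":-0.036,"dy":-0.0145,"dz":0,"turn":0},{"dx":-0.036,"dy":-0.0145,"dz":0,"turn":0},{"dx":-0.036,"dy":-0.0145,"dz":0,"turn":0},{"dx":-0.036,"dy":-0.0145,"dz":0,"turn":0},{"dx":-0.028,"dy":-0.01,"dz":0,"turn":0},{"dx":0,"dy":0,"dz":0,"turn":0},{"dx":0,"dy":0,"dz":0,"turn":0}]'
python3 -c "
from h import *
grab('wrist','w2'); print(tool()); print(pix('w2',(.535,-.177,.0625)))
T=tool();print('hand axis: foot, grasp',[pix('w2',T[:3,3]+T[:3,2]*d) for d in (.0093,-.019)])"
```

```text
clock: 6.32
position: [0.529, -0.1731, 0.1412]
eef_rot: [-0.002, 0.612, 0.791, 0.0]
ft_force: [0.1, 0.1, 0.3]
opening: 0.0299
[[-0.25050443  0.96811014 -0.00320851  0.52903478]
 [ 0.96810651  0.25051498  0.00346696 -0.17293211]
 [ 0.00416018 -0.00223769 -0.99998884  0.14124939]
 [ 0.          0.          0.          1.        ]]
[323.13756689 256.69043804]
hand axis: foot, grasp [array([316.00038871, 289.45320887]), array([316.1112545 , 315.92849635])]
```

View pics/w2.png

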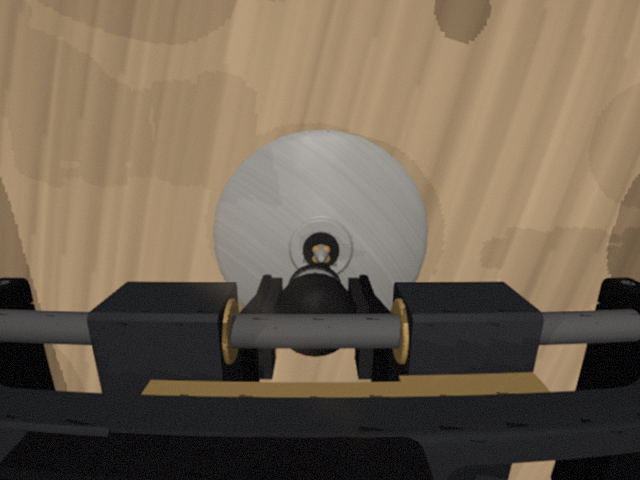

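The picture shows the held knob at about (316,300), its foot ring near (316,272). The black seat is at (321,249) with the brass balls and stud tip at about (320,257). I take a zoomed crop with fits.

```bash
python3 -c "
from h import *
im=cv2.imread('pics/w2.png')
cv2.imwrite('pics/c2.png',cv2.resize(im[220:340,250:390],None,fx=5,fy=5,interpolation=cv2.INTER_CUBIC)[:600,:700])
T=tool()
print('seat(.043) from (321,249)',world('w2',(321,249),.043),'tip (320,257)',world('w2',(320,257),.0625))
print('seat px',pix('w2',(.535,-.177,.043)))"
```

```text
seat(.043) from (321,249) [ 0.53394873 -0.17773784  0.043     ] tip (320,257) [ 0.53300551 -0.17774287  0.0625    ]
seat px [322.66125716 248.40411636]
```

View pics/c2.png

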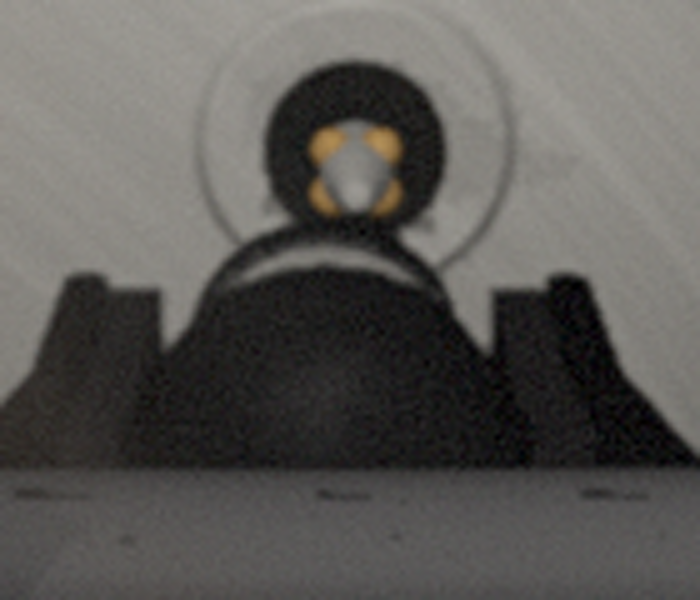

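```bash
python3 -c "
from h import *
d=np.load('pics/w2.npz'); im_T=d['C']
T=tool(); t=np.linspace(0,2*np.pi,73)
for off in (0,.002,-.002):
  P=np.array([pix('w2',T[:3,3]+T[:3,:3]@[off+.0135*np.cos(a),.0135*np.sin(a),.0093]) for a in t])
  H=np.array([pix('w2',T[:3,3]+T[:3,:3]@[off+.016*np.cos(a),.016*np.sin(a),.0093-.019]) for a in t])
  print(off,'foot crop L,R,T',((P[:,0].min()-250)*5).round(),((P[:,0].max()-250)*5).round(),((P[:,1].min()-220)*5).round(),'head bottom edge',((H[:,0].min()-250)*5).round(),((H[:,0].max()-250)*5).round(),((H[:,1].min()-220)*5).round())
for uv,z in [((321,249.6),.043),((321.2,254),.051),((321.6,258.5),.0625)]: p=world('w2',uv,z); print(p, 'in tool mm',(1e3*T[:3,:3].T@(p-T[:3,3])).round(1))
"
```

```text
0 foot crop L,R,T 193.0 467.0 218.0 head bottom edge 151.0 510.0 263.0
0.002 foot crop L,R,T 193.0 467.0 198.0 head bottom edge 150.0 510.0 241.0
-0.002 foot crop L,R,T 194.0 466.0 237.0 head bottom edge 152.0 509.0 285.0
[ 0.53406407 -0.17817743  0.043     ] in tool mm [-6.7  3.8 98.2]
[ 0.53431421 -0.17896036  0.051     ] in tool mm [-7.5  3.8 90.2]
[ 0.53432194 -0.17850215  0.0625    ] in tool mm [-7.   3.9 78.7]
```

```bash
python3 -m jog '[{"dx":-0.004,"dy":0.002,"dz":0.02,"turn":0},{"dx":-0.003,"dy":0.002,"dz":0.02,"turn":0},{"dx":0,"dy":0,"dz":0.015,"turn":0},{"dx":0,"dy":0,"dz":0,"turn":0},{"dx":0,"dy":0,"dz":0,"turn":0}]'
python3 -c "
from h import *
rows((.5342,-.1785,.0525),1); T=tool(); print(T[:3,2])"
```

```text
clock: 7.0
position: [0.5343, -0.1749, 0.0808]
eef_rot: [-0.004, 0.61, 0.792, 0.0]
ft_force: [0.4, -0.4, -0.3]
opening: 0.0305
dx -3.4 dy -1.0 dz 28.3 turn 0.00
[-0.00562005  0.00511444 -0.99997113]
```

```bash
python3 -m jog '[{"dx":-0.003,"dy":-0.001,"dz":0,"turn":0},{"dx":0,"dy":0,"dz":0,"turn":0}]'
python3 -c "
from h import *
im=grab('wrist','w3'); T=tool(); print(T[:3,3]); rows((.5342,-.1785,.0525),1)
cv2.imwrite('pics/c3.png',cv2.resize(im[220:340,250:390],None,fx=5,fy=5,interpolation=cv2.INTER_CUBIC))
print([(pix('w3',(.5342,-.1785,z))-[250,220])*5 for z in (.043,.0625)])"
```

```text
clock: 7.25
position: [0.5349, -0.1786, 0.082]
eef_rot: [-0.003, 0.61, 0.792, 0.0]
ft_force: [0.4, -0.1, -0.1]
opening: 0.0303
[ 0.53491671 -0.17847444  0.0819848 ]
dx 0.2 dy -0.7 dz 29.5 turn 0.00
[array([324.06248907, 244.6572942 ]), array([323.30190304, 308.17608622])]
```

View pics/c3.png

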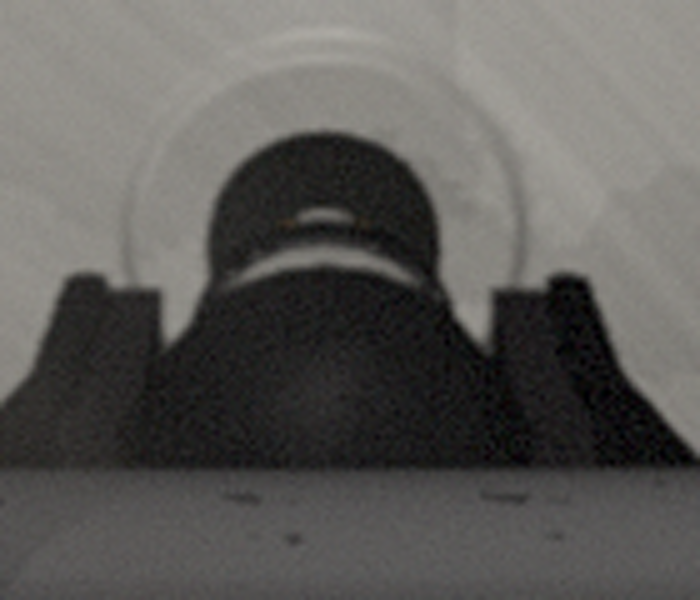

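The knob sits over the seat: seat at crop x 324, knob at x 328, so the offset is about 0.5 mm. I go down in small steps and watch the force.

```bash
python3 -m jog '[{"dx":0,"dy":-0.0005,"dz":0.006,"turn":0},{"dx":0,"dy":0,"dz":0.006,"turn":0},{"dx":0,"dy":0,"dz":0.004,"turn":0},{"dx":0,"dy":0,"dz":0,"turn":0}]'; python3 -m jog '[{"dx":0,"dy":0,"dz":0.003,"turn":0},{"dx":0,"dy":0,"dz":0,"turn":0}]'
```

```text
clock: 7.8
position: [0.5343, -0.1787, 0.0651]
eef_rot: [-0.003, 0.61, 0.792, 0.001]
ft_force: [0.1, -0.7, -1.4]
opening: 0.0298
clock: 8.05
position: [0.5343, -0.1786, 0.0619]
eef_rot: [-0.003, 0.61, 0.792, 0.001]
ft_force: [-0.7, 0.3, 0.2]
opening: 0.0306
```

```bash
for i in 1 2 3; do python3 -m jog '[{"dx":0,"dy":0,"dz":0.0015,"turn":0},{"dx":0,"dy":0,"dz":0,"turn":0}]' | egrep 'pos|ft'; done
```

```text
position: [0.5348, -0.179, 0.0607]
ft_force: [0.9, -0.2, -0.3]
position: [0.5352, -0.1794, 0.0602]
ft_force: [-1.2, 0.5, 2.8]
position: [0.5354, -0.1796, 0.0597]
ft_force: [-3.3, 0.3, 6.7]
```

```bash
for i in 1 2 3; do python3 -m jog '[{"dx":-0.0003,"dy":0,"dz":0.002,"turn":0}]' | egrep 'pos|ft'; done
```

```text
position: [0.5356, -0.18, 0.0584]
ft_force: [-2.7, 1.4, 9.0]
position: [0.5357, -0.1801, 0.0566]
ft_force: [-1.3, -0.4, 1.6]
position: [0.5356, -0.18, 0.0541]
ft_force: [-0.5, 0.4, -0.8]
```

The force rose to 9 N and then fell to nothing, so the click has happened. Next I press home.

```bash
for i in 1 2 3; do python3 -m jog '[{"dx":0,"dy":0,"dz":0.0015,"turn":0}]' | egrep 'pos|ft'; done
```

```text
position: [0.5354, -0.1799, 0.0522]
ft_force: [-4.5, 0.7, 13.7]
position: [0.5355, -0.1801, 0.0521]
ft_force: [-8.8, 3.1, 22.3]
position: [0.5355, -0.1801, 0.0522]
ft_force: [-7.1, 3.7, 14.8]
```

It stopped hard at z = 0.0522, and I predicted 0.0523 for home. I check that it is steady.

```bash
for i in 1 2; do python3 -m jog '[{"dx":0,"dy":-0.0003,"dz":0.001,"turn":0}]' | egrep 'pos|ft'; done; python3 - <<'E'
from h import *
for i in range(4):
    print(bot.get_obs()["ft_force"].round(1)); im=grab("scene","s1")
t=grab("top","t1")
a=im[170:310,190:450]; b=t[230:320,160:400]
cv2.imwrite("pics/f.png",np.vstack([cv2.resize(a,(780,420)),cv2.resize(b,(780,180))])[:600])
print(bot.get_obs()["ft_force"].round(1),bot.get_obs()["opening"],bot.get_obs()["clock"])
E
```

```text
position: [0.5354, -0.1801, 0.0522]
ft_force: [-2.9, 2.7, 6.7]
position: [0.5354, -0.1801, 0.0522]
ft_force: [-3.0, 2.0, 8.7]
[-3.   2.   8.7]
[-2.6  2.5  8.9]
[-3.   2.2  8.6]
[-3.3  2.6  8.2]
[-3.6  2.3  8.7] 0.030089235719955372 10.05
```

View pics/f.png

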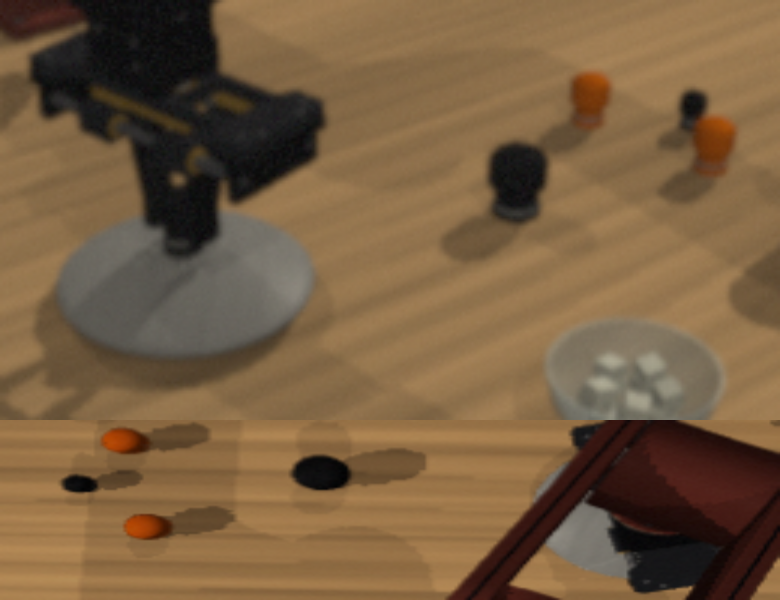

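The final views show the knob's foot on the lid's centre, with the gripper still on it. The large knob, small knob and both oranges are unmoved. At 8.7 N the push is near the low edge of 8–20 N, so I raise it a little.

```bash
python3 -m jog '[{"dx":0,"dy":-0.0002,"dz":0.0018,"turn":0},{"dx":0,"dy":-0.0002,"dz":0.0018,"turn":0}]' | egrep 'pos|ft'; python3 - <<'E'
from h import *
for i in range(3): grab("top","t2"); print(bot.get_obs()["ft_force"].round(1))
E
```

```text
position: [0.5355, -0.1801, 0.0521]
ft_force: [-7.1, 3.5, 15.6]
[-7.   4.  15.9]
[-6.7  3.5 15.7]
[-6.4  4.2 15.5]
```

```bash
python3 -m jog '[{"dx":0.0005,"dy":-0.001,"dz":0.0016,"turn":0}]' | egrep 'pos|ft'; python3 - <<'E'
from h import *
for i in range(3): grab("top","t2"); print(bot.get_obs()["ft_force"].round(1))
E
```

```text
position: [0.5354, -0.18, 0.0522]
ft_force: [0.1, 2.4, 8.0]
[-2.7  3.1 12.8]
[-3.   2.9 10.8]
[-3.1  2.7 10. ]
```

```bash
python3 -m jog '[{"dx":0.0003,"dy":-0.0006,"dz":0.002,"turn":0}]' | egrep 'pos|ft'; python3 - <<'E'
from h import *
for i in range(6): grab("top","t2"); print(bot.get_obs()["ft_force"].round(1))
E
```

```text
position: [0.5354, -0.18, 0.0521]
ft_force: [-6.2, 3.0, 16.4]
[-4.7  3.3 14.2]
[-5.5  2.4 14.3]
[-5.1  2.9 13.9]
[-5.1  3.3 14.4]
[-4.5  3.9 15.1]
[-5.3  2.9 13.9]
```

The push is steady at about 14 N and z is at home. I hand the job in.

```bash
python3 -c "
from h import *
o=bot.get_obs(); print(o['clock'],o['position'],o['opening']); print(bot.sign_off())"
```

```text
11.15 [ 0.53544361 -0.18005272  0.05214047] 0.030390329513704756
the job is handed in; nothing more can be done
None
```

I picked up the middle black knob, pressed it onto the lid's stud until it clicked, and handed the job in at 11.2 s while still holding it down.

- **Click:** the resistance rose to about 9 N, then fell to nothing.
- **Fully home:** the knob then stopped hard with the TCP at 52.2 mm, against 52.3 mm worked out beforehand for fully seated. The force peaked at about 22 N when it first met the seat.
- **Final hold:** the push was steady at about 14 N down with a 50 N grip. A side force of about 6 N remained, though the position was steady.
- **Rest of the scene:** in the last pictures the other two black knobs and both orange ones stood where they were. The lid moved no more than about 2 mm, judging by the knob position against where I had measured the stud. I did not check the teapot and cup in the last pictures, but the arm never went near them.
- **Small disagreement:** the gripper read 30.3 mm across the 32 mm head. I put this down to the pads giving or the reading, and saw no sign of slipping.

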